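# Pin the hanger yoke to a wire-cage pendant lamp

### The job

Fit the hanger to the lower wire-cage lamp: set the forked yoke down over the lug on the lamp's cap until it sits, then push the longer of the two thumb pins through both ears and the lug until its flat head is fully home against the ear, and let go. Leave the lamp standing upright where it is, and do not disturb the tall shade, the short pin, the pliers or the wood block.

Things in the scene. Friction and masses are not known exactly. Their poses are not given: they have to be found in the camera images.
- lamp: The lamp: a round cage of steel wire, 130 mm across and 110 mm high, bulb inside, standing loose (about 0.75 kg) rim down on the fixed black cutting mat, whose top is 3 mm above the work surface. On the cage is a round aluminium cap, 60 mm across, its top 125 mm above the mat, and on the cap stands the lug. Origin: centre of its foot; z up.
- lamp_eye (a point): Centre of the round 11 mm hole in the lamp's lug, an upright steel plate on the cap, 24 mm wide along x, 8 mm thick along y, 34 mm high. The hole runs through along y, 22 mm above the cap and 12 mm below the flat top of the lug. x and y level, z up.
- yoke_hole (a point): Centre of the steel hanger yoke's pin hole, midway between its ears, 12 mm above their feet. It stands loose (0.11 kg) on two ears, each 24 mm wide along x, 6 thick along y, 24 high, with a 10 mm hole along y; gap between ears 11 mm. The crown's flat underside is 12 mm above this point: with it on the lug's top the holes are level. Same when turned half round about z.
- yoke_grip (a point): Centre of the suspension eye on top of the yoke, 30 mm above yoke_hole: an upright plate 8 mm thick along y, 24 mm wide along x, 24 mm high, with a hole; a place to hold the yoke from above. Its top is 54 mm above the ears' feet. Same axes as yoke_hole.
- pin_grip (a point): Long thumb pin (40 g), lying level on the mat: plain round shank 8 mm thick, 40 mm long, pointing along +x, tip tapered over 4 mm; behind it (-x) a flat spade head 8 mm thick along z, 18 mm wide along y, 23 mm long, straight-sided for the first 14 mm, then round. This point is in the head, half-way up, 10 mm behind the shoulder where head meets shank, 4 mm above the mat.
- pin_mid (a point): Point on the axis of the long pin's shank, 11.5 mm ahead of the shoulder: it comes to the middle of the yoke (yoke_hole) when the head is home against an ear. Same axes as pin_grip.
- short_pin_grip (a point): The same point on the head of the other thumb pin, which has the same head but a shank only 20 mm long, too short to come out of the far ear. To be left alone.
- tall_shade_center (a point): Centre of the tall, open, empty wire-cage shade, 144 mm across and 250 mm high, standing loose (0.45 kg) on the mat beside the lamp. To be left alone.
- pliers_center (a point): Middle of a pair of pliers lying flat on the mat, about 150 mm long along x, 45 mm wide, 11 mm high. To be left alone.
- wood_block_center (a point): Centre of a wooden block, 70 mm along x, 50 mm along y, 40 mm high, with a drilled hole in its top, loose on the mat. To be left alone.

How it is judged (in metres and radians):
On the way, in this order (a step that is already met when the one before it is completed fails the run):
1. the yoke sits over the lug with its holes in line with the lug's (distance between yoke_hole and lamp_eye below 0.005 m and angle between the y axis of yoke_hole and the y axis of lamp_eye, either way round below 0.2 rad), for 0.2 s.
2. the long pin is through both ears and the lug (distance between pin_mid and yoke_hole below 0.0035 m and angle between the x axis of pin_mid and the y axis of yoke_hole, either way round below 0.17 rad), for 0.2 s.
At the end, for the whole second after the job is handed in: Yoke upright (11 deg) on the lug, its pin hole within 5 mm of the lug's hole and in line (11 deg); long pin through both ears and lug, head home (pin_mid within 3.5 mm of yoke_hole, in line within 10 deg); lamp upright (3 deg) on the mat within 40 mm of its start; all released (all of step 1 and all of step 2 and angle between yoke_hole's own z axis and vertical below 0.2 rad and angle between lamp_eye's own z axis and vertical below 0.05 rad and distance of lamp_eye from where it was at the start of the episode below 0.04 m and height (world z) of lamp_eye below 0.156 m); the robot touches nothing.
It fails at once if the lamp is tipped by more than 20 degrees or shoved by more than 60 mm (angle between lamp_eye's own z axis and vertical above 0.35 rad or distance of lamp_eye from where it was at the start of the episode above 0.06 m).
It fails at once if the tall shade is tipped or moved by more than 25 mm (angle between tall_shade_center's own z axis and vertical above 0.2 rad or distance of tall_shade_center from where it was at the start of the episode above 0.025 m).
It fails at once if the short pin is moved by more than 25 mm (distance of short_pin_grip from where it was at the start of the episode above 0.025 m).
It fails at once if the pliers are moved by more than 25 mm (distance of pliers_center from where it was at the start of the episode above 0.025 m).
It fails at once if the wood block is moved by more than 25 mm (distance of wood_block_center from where it was at the start of the episode above 0.025 m).
It also fails if it takes over 72 s, if anything falls off the work surface, if the arm or the gripper's body presses on something with over 40 N, if the wrist force passes 120 N, or if a joint passes its speed limit or range.

### The arm

A 6-joint arm with a two-finger parallel gripper is mounted at the origin on the work surface. World frame = base frame: x ahead of the robot, y to its left, z up, the work surface at z = 0. Lengths are in mm, angles in rad, forces in N, time in s.
With the tool pointing down it reaches from about 300 to 775 mm from the base axis. Payload 14.6 kg.
Tool frame: the origin (TCP) lies at the very end of the fingers, on their centre line; the grasp point (between the pads) lies 19 mm behind it (grip_point_offset is the distance from the TCP to the grasp point, in mm); z points along the fingers, y is the line along which they close (so a half turn about z gives the same grasp; the last joint's range is limited). The gripper opens to 94 mm and grips with 3 to 60 N. Pads are 16 mm wide; open, the fingers measure 119 mm over their backs; the gripper's body (75 mm by 177 mm) begins 78 mm behind the grasp point.
Start: joints at [1.085, 0.3, 1.521, -0, 1.321, -0.067], TCP at [223.662, 502.459, 205.446] pointing down, gripper open.
Joint ranges: [-3.03, 3.03], [-0.79, 2.21], [0.23, 2.52], [-1.04, 4.18], [0, 3.07], [-2.55, 2.55]. Speed limits (rad/s): [2.22, 2.22, 2.57, 3.14, 3.14, 3.14].

### API

Orientations are given as [roll, pitch, yaw] about the fixed x, y, z axes, in that order (R = Rz(yaw) Ry(pitch) Rx(roll)).
In Python, from cell import read_state, camera, camera_info, sign_off, grip_point_offset gives the robot as it stands.
- The arm moves only by the shell command python3 -m handwheel 'ROWS' [FORCE]. ROWS is text: rows parted by semicolons, each of 5 numbers parted by spaces: the shift along the world's x, y, z in units of 40 mm (1.0 is 40 mm), then the turn about the world's z in units of 5 degrees (1.0 is 5 degrees), then the closure, from 0 (fully open) to 1 (shut). In form: dx dy dz yaw gripper; .... A call has 1 to 12 rows; each row shifts and turns the commanded pose from where the row before left it; what a row does not reach is not made up. A row lasts 1/12 s, in which the tool goes at most 41.7 mm and 7.16 degrees, less where a joint would pass 70% of its speed; a pose out of reach is approached as far as the arm can. A call is refused whole if a number of a shift passes 1 or a number of a turn 1, either way. A call with a gripper value outside its range is refused whole. The fingers move at their own pace and stop on an object; FORCE is the grip in N (left out, the last holds). Time passes only in rows, so rows that do not move let the fingers close. It gives the time, the measured TCP pose, the force, the opening and the grip force at its end, in the units of the state.
- read_state(): the state, without advancing time (a new reading comes with each control period).
- camera(name): name is "side" or "top" or "wrist"; returns (picture, depth): 384x512x3 uint8, red, green, blue; 384x512 float32, mm along the optical axis (not along the pixel's ray), 0 where there is no reading.
- camera_info(name): a dict with "intrinsics" (3x3 intrinsics, pixels), "world_from_camera" (4x4, takes a point from camera to world coordinates). Camera axes: x right, y down, z forward; pixel columns grow to the right and rows downward; lengths in mm; the calibration is good to about 2 mm. A picture is of the moment at which its call begins: read the wrist's pose just before it. camera_info takes no time and is no camera call; for the wrist camera it gives the pose at the moment of the call.
- sign_off(): hands the job in; it is judged then, once.
The state is a dict: "clock": time; "joints": joint angles; "qd": joint speeds; "effort": joint torques, N m; "eef_pos": TCP position; "eef_rot": TCP orientation; "wrist_force": force on the tool from outside, world axes, zero at the start; "moment": the same for the moment, N m; "finger_gap": finger opening in mm; "finger_force": force on a finger pad.
Only numpy, scipy, OpenCV 4.12 (cv2) and the standard library are available. Lean on these libraries where they do the work, as an engineer would, in place of code of your own. Each camera call takes 0.05 s, during which the arm holds its last target. There are 200 camera calls.

## Working session

There is one attempt and no reset: what is moved stays moved. The work goes in short steps, Python scripts to look and compute and a shell command to move; the robot and the scene stay as the last step left them, time stands still between calls to the robot, and variables do not carry over. Pictures are saved under pics/ and viewed, at most 13 in all, crops included, and the job is handed in when it is done.

```bash
mkdir -p pics; ls; cat > h.py <<'E'
import numpy as np, cv2
from cell import *
def snap(n,tag):
    s=read_state(); i=camera_info(n); p,d=camera(n)
    np.savez(f'pics/{tag}.npz',p=p,d=d,K=np.array(i["intrinsics"]),T=np.array(i["world_from_camera"]))
    cv2.imwrite(f'pics/{tag}.png',p[:,:,::-1]); return p,d
def load(tag): return np.load(f'pics/{tag}.npz')
def cloud(tag):
    f=load(tag); d=f['d']; K=f['K']; T=f['T']
    v,u=np.mgrid[:d.shape[0],:d.shape[1]]
    c=np.stack([(u-K[0,2])/K[0,0]*d,(v-K[1,2])/K[1,1]*d,d,np.ones_like(d)],-1)
    w=(c@T.T)[...,:3]; w[d==0]=np.nan; return w
def crop(tag,x0,y0,x1,y1,k):
    p=load(tag)['p'][y0:y1,x0:x1,::-1]
    cv2.imwrite(f'pics/{tag}_c{x0}_{y0}.png',cv2.resize(p,None,fx=k,fy=k,interpolation=cv2.INTER_CUBIC))
E
python3 - <<'E'
from h import *
for n in("top","side","wrist"): snap(n,n+"0")
a=np.vstack([load("top0")['p'],load("side0")['p']])[:,:,::-1]
cv2.imwrite("pics/both.png",cv2.resize(a,None,fx=.78,fy=.78))
for n in("top0","side0","wrist0"):
    print(load(n)['K'].round(1).tolist(),load(n)['T'].round(3).tolist())
print(read_state(),grip_point_offset)
E
```

```text
pics
[[499.8, 0.0, 263.2], [0.0, 499.8, 197.4], [0.0, 0.0, 1.0]] [[-0.013, -0.995, 0.103, 395.965], [-1.0, 0.014, 0.008, -1.861], [-0.009, -0.102, -0.995, 1331.719], [0.0, 0.0, 0.0, 1.0]]
[[396.7, 0.0, 255.6], [0.0, 396.7, 188.2], [0.0, 0.0, 1.0]] [[0.693, -0.423, 0.584, -9.883], [-0.721, -0.417, 0.554, -504.928], [0.01, -0.804, -0.594, 667.189], [0.0, 0.0, 0.0, 1.0]]
[[291.6, 0.0, 251.2], [0.0, 291.6, 188.3], [0.0, 0.0, 1.0]] [[0.406, 0.881, 0.244, 153.134], [0.914, -0.392, -0.108, 534.723], [0.001, 0.266, -0.964, 384.566], [0.0, 0.0, 0.0, 1.0]]
{'clock': 0.15, 'joints': array([ 1.08541919e+00,  3.00344169e-01,  1.52140854e+00, -3.12000803e-05,
        1.32068898e+00, -6.65756093e-02]), 'qd': array([-0.00100782, -0.00125958, -0.00055124, -0.00131695, -0.00180338,
       -0.00111909]), 'effort': array([ 3.26456520e-04, -5.31964123e+01, -3.52816522e+01,  7.08180363e-02,
        2.35828041e-02, -3.98238421e-05]), 'eef_pos': array([223.57710421, 502.30326634, 205.02894882]), 'eef_rot': array([-3.14074349e+00, -2.63276160e-05,  2.72279885e+00]), 'wrist_force': array([ 0.06362388,  0.57933282, -0.26666521]), 'moment': array([0.0121556 , 0.01788145, 0.01156901]), 'finger_force': 0.0, 'finger_gap': 94.05272847242954} 18.8
```

View pics/top0.png

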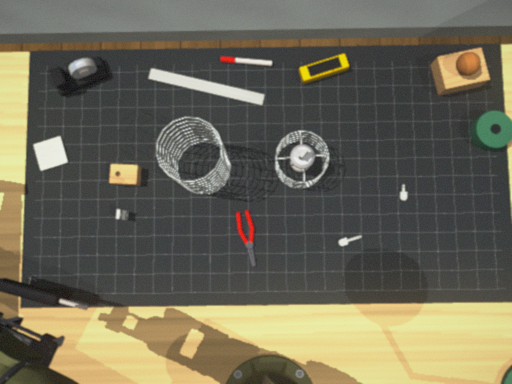

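View pics/side0.png

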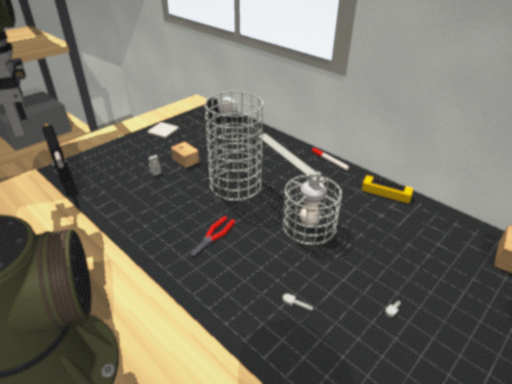

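The top view shows the yoke at (122,214), the lamp's cap at (302,158), the long pin at (349,240), the short pin at (403,192), the shade at (193,155), the wood block at (125,175) and the pliers at (246,238). Next I enlarge the yoke, lamp and pin.

```bash
python3 - <<'E'
from h import *
P=load("top0")['p'][:,:,::-1]
def c(u,v,r=22,k=9): return cv2.resize(P[v-r:v+r,u-r:u+r],(396,396),interpolation=cv2.INTER_CUBIC)
S=load("side0")['p'][:,:,::-1]
a=np.hstack([c(122,214),c(302,158)]); 
s=cv2.resize(S[170:212,292:336],(396,200)) 
cv2.imwrite("pics/crops.png",np.vstack([a,np.hstack([c(349,240)[98:298],cv2.resize(S[172:206,295:335],(396,200),interpolation=cv2.INTER_CUBIC)])]))
w=cloud("top0")
def stat(n,u,v,r,lo,hi):
    q=w[v-r:v+r,u-r:u+r].reshape(-1,3); q=q[(q[:,2]>lo)&(q[:,2]<hi)]
    m=q.mean(0); e=np.linalg.eigh(np.cov(q[:,:2].T)); print(n,len(q),m.round(1),q.min(0).round(),q.max(0).round(),np.degrees(np.arctan2(*e[1][::-1,1])).round(1),np.sqrt(e[0]).round(1))
stat("yoke",122,214,15,12,90); stat("yoketop",122,214,15,40,90); stat("cap",302,155,25,120,140);stat("lug",302,155,25,150,175);stat("pin",349,240,18,5,30);stat("spin",403,192,14,5,30)
stat("shade",193,150,45,235,275);stat("wood",125,175,25,35,60);stat("pliers",246,238,35,7,30);stat("mat",320,260,10,-20,30)
w=cloud("wrist0"); q=w.reshape(-1,3); q=q[np.isfinite(q[:,0])]; print(q.min(0),q.max(0))
E
```

```text
yoke 105 [490.2 375.8  41.1] [478. 367.  13.] [525. 394.  62.] -178.5 [5.1 7.9]
yoketop 51 [490.3 379.1  53.8] [479. 375.  40.] [503. 386.  62.] 174.6 [2.8 7.2]
cap 392 [619.2 -89.  126.7] [ 565. -121.  120.] [659. -52. 138.] -142.2 [15.4 15.6]
lug 40 [621.  -89.8 161.9] [ 611. -101.  150.] [631. -80. 166.] 137.7 [2.4 7.8]
pin 474 [ 417.8 -214.5    7.8] [ 371. -262.    5.] [ 464. -168.   17.] 71.2 [24.5 26.2]
spin 294 [ 542.  -362.7    8. ] [ 507. -400.    5.] [ 580. -326.   17.] -156.7 [18.6 20.1]
shade 261 [618.  169.9 252.8] [544.  95. 235.] [689. 240. 261.] -160.4 [49.  51.6]
wood 520 [595.3 370.6  44. ] [569. 336.  35.] [622. 409.  54.] 86.0 [15.  21.1]
pliers 965 [430.7  56.2  10.5] [336. -36.   7.] [519. 148.  23.] -165.2 [43.6 49.6]
mat 398 [ 366.2 -138.     3.7] [ 341. -164.   -6.] [ 392. -112.   14.] 119.4 [15.  15.2]
[ -76.14617835  113.30721804 -755.00039339] [1178.52457899 1390.9947647   338.79741148]
```

View pics/crops.png

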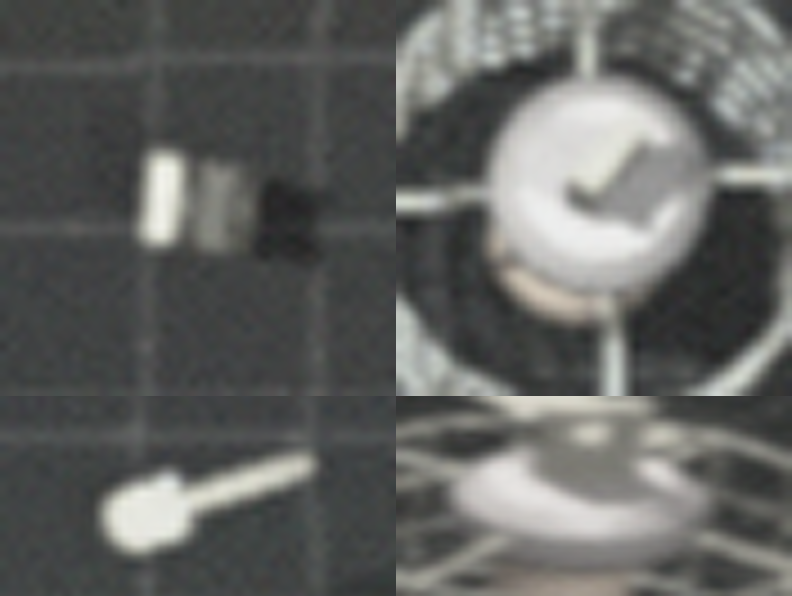

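View pics/wrist0.png

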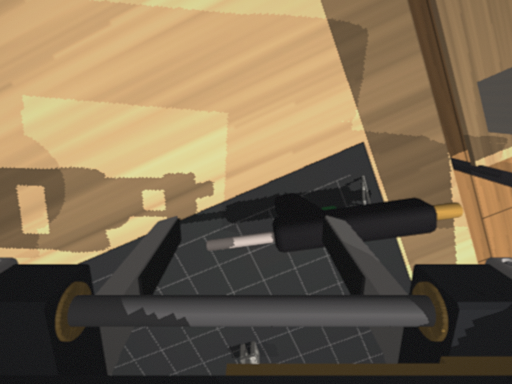

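The crops show the yoke's top strip (crop 163,198) lying nearly along world x, and the lug's light top edge running diagonally (590,185)→(645,145). The pin's head is at (145,515) with its tip at (315,465), so it points at about -70°. Next I move above the yoke to look with the wrist camera.

```bash
python3 -m handwheel '0.83 -0.385 -0.2 1 0;0.83 -0.385 -0.2 1 0;0.83 -0.385 -0.2 1 0;0.83 -0.385 -0.2 1 0;0.83 -0.385 -0.2 0 0;0.83 -0.385 -0.2 0 0;0.83 -0.385 -0.2 0 0;0.83 -0.385 -0.2 0 0;0 0 0 0 0;0 0 0 0 0;0 0 0 0 0' ; python3 - <<'E'
from h import *
print(read_state()['eef_pos'],read_state()['eef_rot'])
p,d=snap("wrist","w1")
w=cloud("w1"); q=w.reshape(-1,3); uv=np.argwhere(np.ones(d.shape,bool))
ok=(abs(q[:,0]-490)<35)&(abs(q[:,1]-379)<35)&(q[:,2]>48)&(q[:,2]<70)
k=q[ok]; print(len(k),uv[ok].min(0),uv[ok].max(0),np.median(k,0),k.min(0),k.max(0))
r=cv2.minAreaRect(k[:,:2].astype(np.float32)); print(r)
P=load("w1")['p'][:,:,::-1]; cv2.imwrite("pics/w1c.png",cv2.resize(P[170:300,170:330],None,fx=4.6,fy=4.6,interpolation=cv2.INTER_CUBIC))
E
```

```text
clock: 1.07
eef_pos: [488.8, 379.4, 141.2]
eef_rot: [-3.141, -0.001, 3.072]
wrist_force: [-0.3, 0.6, -0.9]
finger_gap: 94.1
finger_force: 0.0
[488.83424096 379.37469014 141.2406113 ] [-3.14134877e+00 -6.23986966e-04  3.07164952e+00]
223 [180 248] [206 257] [489.13341392 381.93671251  57.49801314] [478.36701013 376.63754025  48.37955584] [502.4287409  386.80722087  59.55604035]
((490.51885986328125, 381.88568115234375), (7.920835494995117, 23.771934509277344), 83.21258544921875)
```

View pics/w1c.png

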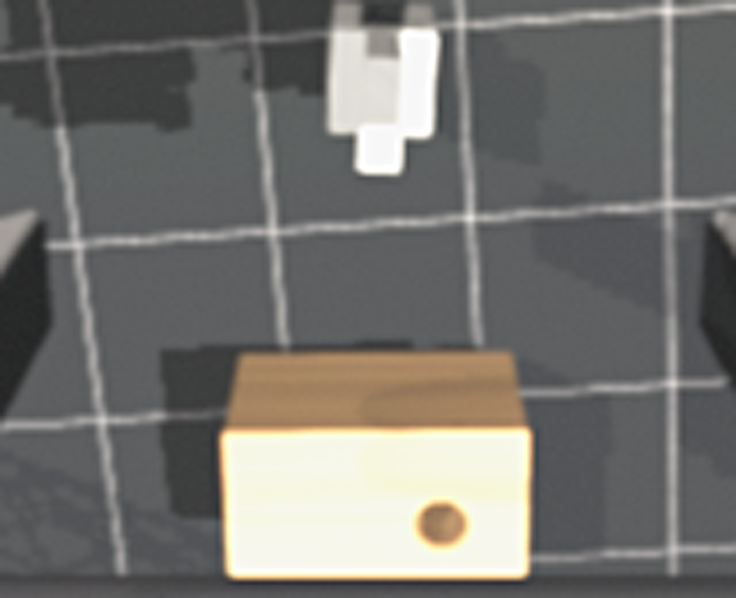

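The wrist view shows the yoke end-on at crop (380,90) with the eye plate towards the camera. The depth fit gives a 7.9 × 23.8 mm plate with its top at 57 mm, which matches the given sizes. Next I grip it.

```bash
python3 -m handwheel '0.04 0.06 -0.65 -0.56 0;0 0 -0.65 0 0;0 0 -0.65 0 0;0 0 -0.55 0 0.4;0 0 -0.13 0 0.6;0 0 0 0 1;0 0 0 0 1;0 0 0 0 1;0 0 0 0 1;0 0 0 0 1;0 0 0 0 1;0 0 0 0 1' 30; python3 -m handwheel '0 0 0 0 1;0 0 0 0 1;0 0 0.3 0 1;0 0 0.8 0 1;0 0 1 0 1;0 0 1 0 1;0 0 1 0 1;0 0 1 0 1;0 0 0 0 1;0 0 0 0 1'
```

```text
clock: 2.12
eef_pos: [491.0, 381.7, 36.7]
eef_rot: [3.141, 0.0, 3.023]
wrist_force: [-0.0, 0.9, 0.1]
finger_gap: 36.9
finger_force: 0.0
clock: 2.95
eef_pos: [491.3, 382.0, 243.5]
eef_rot: [3.138, 0.004, 3.023]
wrist_force: [-0.3, 0.5, -0.3]
finger_gap: 0.5
finger_force: 0.0
```

The fingers had not closed before the lift, so I reopen and check whether the yoke was disturbed.

```bash
python3 -m handwheel '0 0 -0.6 0 0;0 0 -0.6 0 0;0 0 -0.6 0 0;0 0 -0.6 0 0;0 0 0 0 0;0 0 0 0 0;0 0 0 0 0;0 0 0 0 0;0 0 0 0 0;0 0 0 0 0;0 0 0 0 0;0 0 0 0 0'; python3 - <<'E'
from h import *
p,d=snap("wrist","w2")
w=cloud("w2"); q=w.reshape(-1,3)
ok=(abs(q[:,0]-490)<45)&(abs(q[:,1]-379)<35)&(q[:,2]>48)&(q[:,2]<70)
k=q[ok]; print(len(k),np.median(k,0),k.min(0),k.max(0)); print(cv2.minAreaRect(k[:,:2].astype(np.float32)))
E
```

```text
clock: 3.95
eef_pos: [490.9, 381.7, 144.6]
eef_rot: [3.141, 0.0, 3.023]
wrist_force: [1.2, 1.0, -0.1]
finger_gap: 76.8
finger_force: 0.0
232 [489.68972234 382.01428371  57.33065502] [478.35619311 376.68370017  50.52703483] [502.39356527 387.100401    59.34178275]
((490.5508728027344, 381.8882751464844), (7.698425769805908, 23.759248733520508), 83.1996841430664)
```

Undisturbed. I go down again and wait for the close.

```bash
python3 -m handwheel '0 0 -0.65 0 0.7;0 0 -0.65 0 0.7;0 0 -0.65 0 0.7;0 0 -0.55 0 0.7;0 0 -0.2 0 0.7;0 0 0 0 1;0 0 0 0 1;0 0 0 0 1;0 0 0 0 1;0 0 0 0 1;0 0 0 0 1;0 0 0 0 1' 40; python3 -m handwheel '0 0 0 0 1;0 0 0 0 1;0 0 0 0 1;0 0 0 0 1;0 0 0 0 1'
```

```text
clock: 5.0
eef_pos: [491.0, 381.7, 36.7]
eef_rot: [3.141, 0.0, 3.023]
wrist_force: [-0.1, -1.6, -0.2]
finger_gap: 7.9
finger_force: 4.1
clock: 5.42
eef_pos: [490.9, 381.7, 36.4]
eef_rot: [3.141, 0.0, 3.023]
wrist_force: [-0.5, -0.7, 3.0]
finger_gap: 7.5
finger_force: 40.0
```

```bash
python3 -m handwheel '0 0 0.3 0 1;0 0 0.8 0 1;0 0 1 0 1;0 0 1 0 1;0 0 1 0 1;-0.38 -0.9 1 0 1;-0.38 -0.9 0 0 1;-0.38 -0.9 0 0 1;-0.38 -0.9 0 0 1;0 -0.98 0 -1 1;0 -0.98 0 -1 1;0 -0.98 0 -1 1'; python3 -m handwheel '0 -0.98 0 -1 1;0 -0.98 0 -1 1;0.64 -0.72 0 -1 1;0.64 -0.72 0 -1 1;0.64 -0.72 0 -0.1 1;0.64 -0.72 0 0 1;0.64 -0.72 0 0 1;0.64 -0.72 0 0 1;0 0 0 0 1;0 0 0 0 1;0 0 0 0 1;0 0 0 0 1'; python3 - <<'E'
from h import *
s=read_state(); print(s['eef_pos'],s['eef_rot'],s['finger_gap'],s['joints'])
p,d=snap("wrist","w3"); w=cloud("w3"); q=w.reshape(-1,3)
def st(n,ok):
    k=q[ok]; print(n,len(k),np.median(k,0).round(1),k.min(0).round(1),k.max(0).round(1),cv2.minAreaRect(k[:,:2].astype(np.float32)))
near=(abs(q[:,0]-620)<30)&(abs(q[:,1]+90)<30)
st("lug",near&(q[:,2]>154)&(q[:,2]<172))
st("lugtop",near&(q[:,2]>159)&(q[:,2]<172))
st("cap",(abs(q[:,0]-620)<45)&(abs(q[:,1]+90)<45)&(q[:,2]>122)&(q[:,2]<135))
P=load("w3")['p'][:,:,::-1]; cv2.imwrite("pics/w3c.png",cv2.resize(P,None,fx=1.55,fy=1.55,interpolation=cv2.INTER_CUBIC))
E
```

```text
clock: 6.42
eef_pos: [433.2, 127.7, 230.9]
eef_rot: [3.141, 0.001, 2.758]
wrist_force: [0.9, -0.3, 0.1]
finger_gap: 7.7
finger_force: 40.0
clock: 7.42
eef_pos: [587.1, -121.1, 230.8]
eef_rot: [3.141, 0.0, 2.404]
wrist_force: [-0.3, 0.3, -0.7]
finger_gap: 7.7
finger_force: 40.0
[ 587.06991185 -121.06671963  230.78535479] [3.14126360e+00 4.22258054e-04 2.40425118e+00] 7.7140941875334 [-2.64513237e-01  3.93997395e-01  1.33635279e+00  1.01956794e-04
  1.41071669e+00 -1.09798439e+00]
lug 280 [621.4 -88.6 162.2] [611.  -99.6 154. ] [633.9 -78.  164.5] ((622.3179931640625, -88.76969909667969), (8.368456840515137, 24.56654167175293), 49.004676818847656)
lugtop 250 [622.  -88.9 162.3] [611.  -99.5 159. ] [633.9 -78.5 164.5] ((622.173583984375, -88.87140655517578), (8.280037879943848, 24.528886795043945), 50.476932525634766)
cap 1754 [616.7 -86.7 127.9] [ 594.4 -116.4  122. ] [649.8 -61.3 135. ] ((622.36669921875, -88.47156524658203), (55.51557540893555, 54.41508865356445), 24.377721786499023)
```

View pics/w3c.png

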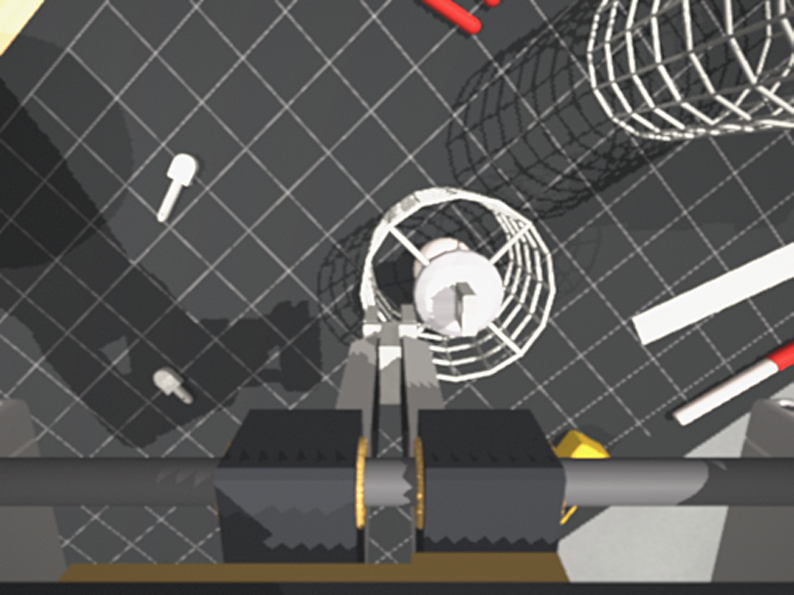

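The view shows the lug's top strip at (467,310) on the cap and the held yoke at (390,345). The long pin is at (175,185), the short pin at (172,385), and both the cap and lug sizes match. Next I fit the lug and yoke in the tool frame from the same depth picture.

```bash
cat >> h.py <<'E'
def tf(tag,pos,yaw):
    w=cloud(tag).reshape(-1,3); c,s=np.cos(yaw),np.sin(yaw); d=w[:,:2]-np.array(pos[:2])
    return np.c_[d@[c,s],d@[s,-c],w[:,2]]   # tool x, tool y (roll=pi), world z
E
python3 - <<'E'
from h import *
t=tf("w3",[587.07,-121.07],2.40425)
def show(n,k):
    print(n,len(k),k.min(0).round(1),k.max(0).round(1),cv2.minAreaRect(k[:,:2].astype(np.float32)))
    e=np.linalg.eigh(np.cov(k[:,:2].T))[1][:,1]; print('  pca',np.degrees(np.arctan(e[1]/e[0])).round(2), np.percentile(k[:,:2],[5,50,95],axis=0).round(1).tolist())
lug=(abs(t[:,0])<25)&(abs(t[:,1]-47)<18)
show("lug160",t[lug&(t[:,2]>160)&(t[:,2]<166)])
y=(abs(t[:,0])<40)&(abs(t[:,1])<20)
for a,b in((193,204),(204,214),(214,222),(222,226),(226,232),(232,240)):
    k=t[y&(t[:,2]>a)&(t[:,2]<b)]
    if len(k)>5: show(f"{a}",k)
E
```

```text
lug160 244 [-16.7  43.4 160. ] [  7.9  52.  164.5] ((-4.337865829467773, 47.43627166748047), (8.28002643585205, 24.528867721557617), 87.27654266357422)
  pca -1.42 [[-15.1, 43.8], [-4.3, 47.4], [7.0, 51.2]]
193 38 [ 12.3  -9.5 197.8] [ 13.2  12.3 203.9] ((12.740094184875488, 1.4020166397094727), (21.88544273376465, 0.9232566356658936), 89.86994171142578)
  pca -89.96 [[12.3, -8.9], [12.8, 1.4], [13.1, 11.7]]
204 84 [  7.  -10.  204.1] [ 13.2  12.7 213.9] ((10.113019943237305, 1.3424158096313477), (22.767417907714844, 6.123769760131836), 89.84761810302734)
  pca 89.71 [[9.1, -9.3], [12.7, 1.3], [13.1, 12.1]]
214 71 [ 12.1 -10.1 214.1] [ 13.2  12.8 221.8] ((12.662420272827148, 1.3357610702514648), (22.92040252685547, 1.0689125061035156), 89.7398681640625)
  pca -89.92 [[12.3, -9.6], [12.7, -4.5], [13.1, 12.0]]
222 47 [ 12.1  -9.9 222. ] [ 13.3  12.6 226. ] ((12.833847045898438, 1.3179731369018555), (22.50470542907715, 1.0780718326568604), 88.79606628417969)
  pca 89.7 [[12.4, -9.2], [12.7, 1.7], [13.1, 12.2]]
226 217 [  7.4  -9.7 226. ] [ 13.3  12.4 232. ] ((10.382417678833008, 1.3130950927734375), (5.912421703338623, 22.102088928222656), 0.23743589222431183)
  pca -89.95 [[8.0, -9.0], [11.1, 1.0], [13.0, 11.6]]
232 161 [  8.  -14.1 232.1] [ 13.2  16.  240. ] ((10.696629524230957, 0.9898710250854492), (5.225236415863037, 30.038482666015625), 1.1533596515655518)
  pca 89.75 [[8.7, -10.3], [10.0, 1.6], [13.0, 12.9]]
```

```bash
python3 -m handwheel '0.29 0.257 0 0.4 1;0.29 0.257 0 0 1;0.29 0.257 0 0 1;0 0 -0.38 0 1;0 0 -0.38 0 1;0 0 0 0 1;0 0 0 0 1;0 0 0 0 1'; python3 - <<'E'
from h import *
s=read_state(); print(s['eef_pos'],s['eef_rot'],s['wrist_force'])
snap("wrist","w4"); t=tf("w4",s['eef_pos'],s['eef_rot'][2])
y=(abs(t[:,0])<40)&(abs(t[:,1])<20)
for a,b in((140,158),(158,165),(168,178),(180,190),(190,195)):
    k=t[y&(t[:,2]>a)&(t[:,2]<b)]
    if len(k)>5: print(a,len(k),k.min(0).round(1),k.max(0).round(1),np.median(k,0).round(1))
P=load("w4")['p'][:,:,::-1]; cv2.imwrite("pics/w4c.png",cv2.resize(P[150:290,180:330],None,fx=4,fy=4,interpolation=cv2.INTER_CUBIC))
E
```

```text
clock: 8.13
eef_pos: [622.5, -90.9, 201.1]
eef_rot: [3.141, 0.001, 2.439]
wrist_force: [0.3, -0.8, -0.6]
finger_gap: 7.4
finger_force: 40.0
[622.45779023 -90.89141065 201.13289959] [3.14082459e+00 1.39862727e-03 2.43862096e+00] [ 0.340169   -0.83759092 -0.60874494]
140 56 [ 12.6  -2.3 140.1] [ 13.7   5.3 157.9] [ 13.2   1.9 148.8]
158 156 [  2.2  -2.1 158.2] [ 13.8   5.  164. ] [  8.1   1.  162.3]
168 72 [  7.2 -10.1 168.6] [ 13.1  12.7 177.9] [ 12.7  -4.1 174.2]
180 73 [ 10.  -10.1 180.1] [ 13.3  12.8 189.8] [ 12.8   6.8 184.9]
190 52 [ 12.  -10.  190.2] [ 13.3  12.7 195. ] [ 12.7   1.7 192.3]
```

View pics/w4c.png

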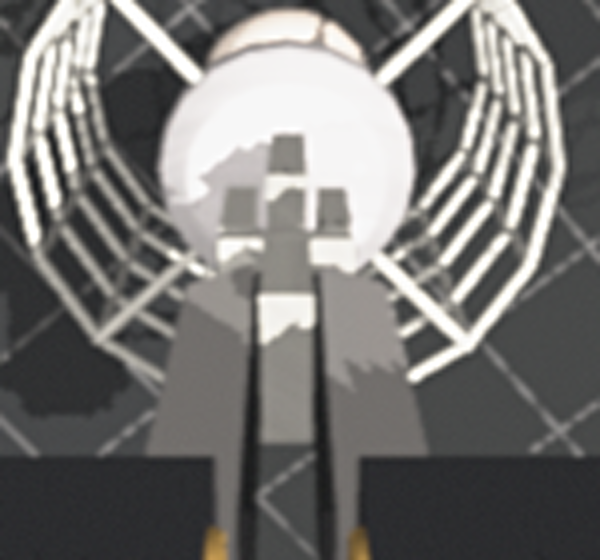

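The yoke's ears at (240,210) and (333,212) straddle the lug at (287,165), centred to within 0.2 mm. Next I lower it.

```bash
python3 -m handwheel '-0.008 0.007 -0.1 0 1;0 0 -0.1 0 1;0 0 -0.1 0 1;0 0 -0.1 0 1;0 0 0 0 1;0 0 0 0 1';python3 -m handwheel '0 0 -0.1 0 1;0 0 -0.1 0 1;0 0 -0.05 0 1;0 0 -0.04 0 1;0 0 -0.04 0 1;0 0 0 0 1;0 0 0 0 1'
```

```text
clock: 8.68
eef_pos: [621.9, -90.8, 183.3]
eef_rot: [-3.141, -0.001, 2.438]
wrist_force: [0.2, -1.0, -1.7]
finger_gap: 7.7
finger_force: 40.0
clock: 9.27
eef_pos: [622.2, -90.9, 171.4]
eef_rot: [3.141, 0.001, 2.438]
wrist_force: [-2.6, 0.1, 6.1]
finger_gap: 7.9
finger_force: 40.0
```

```bash
python3 -m handwheel '0 0 0 0 0.7;0 0 0 0 0.7;0 0 0 0 0.7;0 0 0 0 0.7;0 0 0.3 0 0.5;0 0 0.5 0 0.5;0 0 0.7 0 0.5;0 0 0.7 0 0.5;0 0 0 0 0.5;0 0 0 0 0.5'; python3 - <<'E'
from h import *
s=read_state(); print(s['eef_pos'],s['eef_rot'])
snap("wrist","w5"); t=tf("w5",s['eef_pos'],s['eef_rot'][2])
y=(abs(t[:,0])<40)&(abs(t[:,1])<22)
for a,b in((132,140),(140,158),(158,165),(165,171),(171,178),(178,186),(186,200)):
    k=t[y&(t[:,2]>a)&(t[:,2]<b)]
    if len(k)>5: print(a,len(k),k.min(0).round(1),k.max(0).round(1),np.median(k,0).round(1),cv2.minAreaRect(k[:,:2].astype(np.float32)))
w=cloud("w3")[95:155,90:140]; f=load("w3")['p'][95:155,90:140]; m=(f.min(2)>120)&(w[...,2]>-5)&(w[...,2]<20)
k=w[m]; print("pin",len(k),k.min(0),k.max(0),cv2.minAreaRect(k[:,:2].astype(np.float32)))
P=load("w5")['p'][:,:,::-1]; cv2.imwrite("pics/w5c.png",cv2.resize(P[150:290,180:330],None,fx=4,fy=4,interpolation=cv2.INTER_CUBIC))
E
```

```text
clock: 10.1
eef_pos: [622.5, -90.9, 260.7]
eef_rot: [3.14, 0.003, 2.438]
wrist_force: [-0.4, -0.3, 0.2]
finger_gap: 46.7
finger_force: 0.0
[622.48147618 -90.9223253  260.71332328] [3.13987501e+00 3.10262178e-03 2.43836569e+00]
132 15 [ 13.   -1.9 133.4] [ 13.5   5.6 139.6] [ 13.3   2.3 134.9] ((13.278280258178711, 1.825333833694458), (7.504334926605225, 0.4234285056591034), 88.69187927246094)
140 75 [ 12.8 -10.  140.4] [ 13.7  12.7 157.9] [ 13.2   2.2 149.3] ((13.2432222366333, 1.326472282409668), (0.8984902501106262, 22.740434646606445), 0.030111316591501236)
158 30 [ 12.8  -9.6 158.2] [ 13.7  12.  164.9] [ 13.2   0.7 161.9] ((13.305346488952637, 1.215261459350586), (21.565441131591797, 0.9393627047538757), 89.35008239746094)
165 365 [-11.   -9.6 165. ] [ 13.4  12.8 170.4] [  2.7   3.1 168.2] ((1.1369915008544922, 1.6343631744384766), (24.469648361206055, 22.281896591186523), 0.6099432110786438)
171 15 [ 12.9  -2.6 172.7] [ 13.4   5.  177.8] [ 13.1   1.2 174.7] ((13.112504005432129, 1.1924750804901123), (0.46547842025756836, 7.520897388458252), 2.2043652534484863)
178 21 [ 12.8  -2.5 178. ] [ 13.4   4.8 185.9] [ 13.1   1.2 182.2] ((13.075357437133789, 1.1724114418029785), (7.309020519256592, 0.613645076751709), 88.47859191894531)
186 243 [-10.3  -2.5 187.6] [ 13.4   4.7 194.5] [  2.1   1.1 192.4] ((1.559347152709961, 1.137078046798706), (7.200385570526123, 23.767255783081055), 89.97191619873047)
pin 670 [ 3.84264300e+02 -2.64479437e+02  2.62264801e-01] [ 450.94844087 -186.42644583   13.36055121] ((417.1344299316406, -226.3170166015625), (63.7506103515625, 79.19720458984375), 4.737781047821045)
```

View pics/w5c.png

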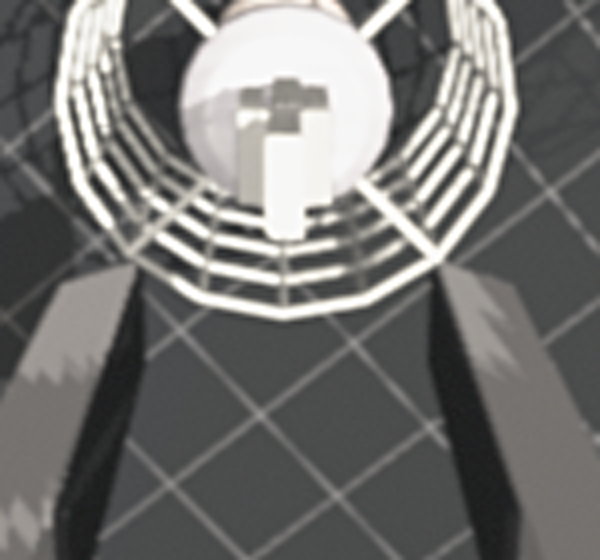

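The yoke is seated over the lug, with its eye plate at crop (285,190). Its top is at 192 mm as expected and the faces are flush. Next I go to the long pin, turning to yaw -70° so that the pin points towards the camera side.

```bash
python3 -m handwheel '-0.656 -0.344 0 -1 0.5;-0.656 -0.344 0 -1 0.5;-0.656 -0.344 0 -1 0.5;-0.656 -0.344 0 -1 0.5;-0.656 -0.344 0 -1 0.5;-0.656 -0.344 0 -1 0.5;-0.656 -0.344 0 -1 0.5;-0.656 -0.344 0 -1 0.5;0 0 0 -1 0.5;0 0 0 -1 0.5;0 0 0 -1 0.5;0 0 0 -1 0.5'; python3 -m handwheel '0 0 -0.3 -1 0.5;0 0 -0.3 -1 0.5;0 0 -0.3 -1 0.5;0 0 -0.3 -1 0.5;0 0 -0.3 -1 0.5;0 0 -0.3 -1 0.5;0 0 -0.3 -1 0.5;0 0 -0.3 -1 0.5;0 0 -0.3 -1 0.5;0 0 -0.3 -1 0.5;0 0 -0.3 -1 0.5;0 0 -0.3 -1 0.5'; python3 -m handwheel '0 0 0 -1 0.5;0 0 0 -1 0.5;0 0 0 -1 0.5;0 0 0 -1 0.5;0 0 0 -1 0.5;0 0 0 -1 0.5;0 0 0 -1 0.5;0 0 0 -1 0.5;0 0 0 -1 0.5;0 0 0 -1 0.5;0 0 0 -1 0.5;0 0 0 -1 0.5'; python3 -m handwheel '0 0 0 -1 0.5;0 0 0 -1 0.5;0 0 0 -1 0.5;0 0 0 -1 0.5;0 0 0 -1 0.5;0 0 0 -1 0.5;0 0 0 0 0.5;0 0 0 0 0.5;0 0 0 0 0.5';python3 - <<'E'
from h import *
s=read_state(); print(s['eef_pos'],s['eef_rot'],s['joints'])
snap("wrist","w6")
P=load("w6")['p'][:,:,::-1]; cv2.imwrite("pics/w6c.png",cv2.resize(P[110:260,160:340],None,fx=4,fy=4,interpolation=cv2.INTER_CUBIC))
E
```

```text
clock: 11.15
eef_pos: [411.6, -200.8, 257.5]
eef_rot: [-3.14, -0.001, 1.386]
wrist_force: [0.0, -0.2, 0.7]
finger_gap: 47.0
finger_force: 0.0
clock: 12.15
eef_pos: [411.4, -200.5, 113.0]
eef_rot: [-3.14, 0.001, 0.34]
wrist_force: [0.9, -0.4, 0.1]
finger_gap: 47.2
finger_force: 0.0
clock: 13.15
eef_pos: [411.5, -200.6, 113.5]
eef_rot: [3.141, 0.002, -0.708]
wrist_force: [0.1, -0.4, 0.2]
finger_gap: 47.1
finger_force: 0.0
clock: 13.9
eef_pos: [411.9, -200.8, 114.1]
eef_rot: [3.141, 0.001, -1.224]
wrist_force: [0.4, -0.1, 0.5]
finger_gap: 47.2
finger_force: 0.0
[ 411.85939735 -200.76529699  114.07255825] [ 3.14108472e+00  6.16434716e-04 -1.22390470e+00] [-5.33531882e-01  2.01624096e-01  1.87363686e+00  1.07134212e-06
  1.06713044e+00  2.26116847e+00]
```

View pics/w6c.png

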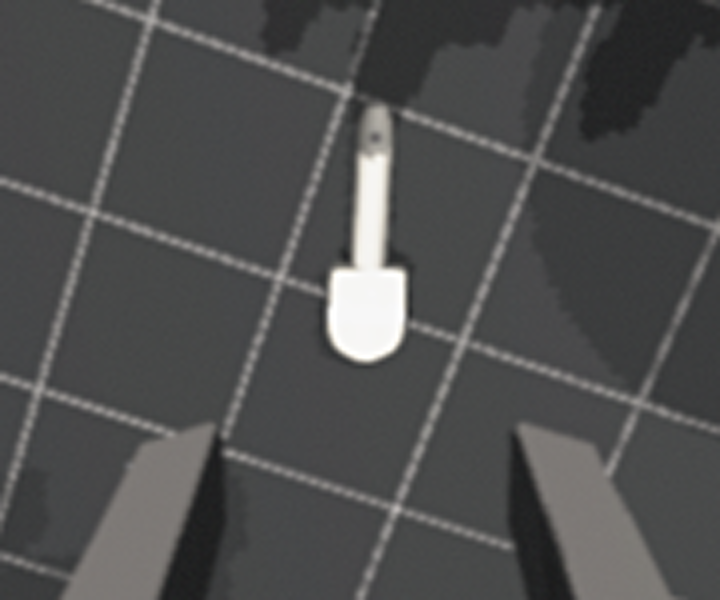

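The picture shows the long pin with its head end at crop (366,362), shoulder at (367,268) and tip at (376,103). I convert these to tool coordinates.

```bash
python3 - <<'E'
from h import *
f=load("w6"); K,T=f['K'],f['T']; pos=np.array([411.86,-200.77]); yaw=-1.2239; c,s=np.cos(yaw),np.sin(yaw)
def pt(u,v,z):
    u=160+(u+.5)/4-.5; v=110+(v+.5)/4-.5
    r=T[:3,:3]@[(u-K[0,2])/K[0,0],(v-K[1,2])/K[1,1],1]; p=T[:3,3]+r*(z-T[2,3])/r[2]; d=p[:2]-pos
    return p[:2].round(1),np.round([d@[c,s],d@[s,-c]],1)
for n,u,v,z in(("shoulder",367,268,11),("tip",376,103,7),("end",366,362,9),("L",327,300,11),("R",407,300,11),("shankmid",371,200,11)): print(n,*pt(u,v,z))
t=tf("w6",pos,yaw); k=t[(t[:,2]>9)&(t[:,2]<14)&(abs(t[:,1])<15)&(t[:,0]>-30)&(t[:,0]<60)]
h=k[k[:,0]<np.median(k[:,0])]; print(len(k),k.min(0),k.max(0),np.median(k[:,2]))
for a in range(-20,60,6):
    j=k[(k[:,0]>=a)&(k[:,0]<a+6)]
    if len(j): print(a,len(j),np.mean(j[:,1]).round(1),np.ptp(j[:,1]).round(1))
E
```

```text
shoulder [ 415.9 -210.3] [10.4 -0.6]
tip [ 427.5 -248.9] [50.6  1.6]
end [ 407.6 -186.6] [-14.8  -0.8]
L [ 422.5 -199.2] [  2.1 -10.6]
R [ 403.7 -206. ] [2.2 9.5]
shankmid [ 420.8 -226.8] [27.5  0.4]
650 [-13.08166636  -9.0036153    9.0272944 ] [49.31401905  9.07232576 13.4665558 ] 11.26222582482771
-14 57 -0.4 15.2
-8 104 -0.5 17.2
-2 102 -0.5 17.1
4 103 -0.3 18.0
10 46 -0.4 10.9
16 44 0.5 6.9
22 38 0.8 5.9
28 45 0.9 5.9
34 45 1.4 6.8
40 45 1.3 6.8
46 21 1.6 5.8
```

```bash
python3 -m handwheel '0.03 0.037 -0.6 -0.44 0.5;0 0 -0.6 0 0.5;0 0 -0.6 0 0.5;0 0 -0.5 0 0.5;0 0 -0.3 0 0.5;0 0 -0.1 0 0.5;0 0 0 0 0.5;0 0 0 0 0.5'
```

```text
clock: 14.62
eef_pos: [413.6, -199.6, 7.0]
eef_rot: [-3.141, -0.0, -1.265]
wrist_force: [-0.1, -0.3, 0.2]
finger_gap: 47.2
finger_force: 0.0
```

```bash
python3 -m handwheel '0 0 -0.06 0 0.6;0 0 0 0 0.7;0 0 0 0 1;0 0 0 0 1;0 0 0 0 1;0 0 0 0 1;0 0 0 0 1;0 0 0 0 1;0 0 0 0 1;0 0 0 0 1;0 0 0 0 1;0 0 0 0 1' 50;  python3 -m handwheel '0 0 0.2 0 1;0 0 0.6 0 1;0 0 1 0 1;0 0 1 0 1;0 0 1 0 1;0 0 0.8 0 1;0 0 0 0 1;0 0 0 0 1;0 0 0 0 1'; python3 - <<'E'
from h import *
s=read_state(); pos=s['eef_pos']; print(pos,s['eef_rot'],s['finger_gap'],s['finger_force'])
snap("wrist","w7")
t=tf("w7",pos,s['eef_rot'][2]); k=t[(abs(t[:,2]-pos[2]-4)<20)&(abs(t[:,1])<14)&(t[:,0]>8)&(t[:,0]<70)]
for a in range(8,66,4):
    j=k[(k[:,0]>=a)&(k[:,0]<a+4)]
    if len(j): print(a,len(j),'y',np.mean(j[:,1]).round(1),np.ptp(j[:,1]).round(1),'z-tcp',(np.percentile(j[:,2],[10,50,90])-pos[2]).round(1), j[:,0].max().round(1))
E
```

```text
clock: 15.62
eef_pos: [413.4, -199.5, 4.3]
eef_rot: [-3.141, -0.0, -1.265]
wrist_force: [-2.3, 0.3, 4.8]
finger_gap: 17.1
finger_force: 50.0
clock: 16.37
eef_pos: [412.9, -199.2, 187.4]
eef_rot: [3.141, 0.001, -1.265]
wrist_force: [-0.3, 0.1, -1.6]
finger_gap: 17.1
finger_force: 50.0
[ 412.88842969 -199.16647714  187.38981003] [ 3.14095667e+00  7.54861768e-04 -1.26522827e+00] 17.136247581374125 49.99982804059982
8 391 y 0.5 27.9 z-tcp [ 3.2  7.3 20.7] 12.0
12 73 y -0.4 7.0 z-tcp [5.2 6.4 7.3] 16.0
16 69 y -0.6 7.0 z-tcp [5.2 6.4 7.4] 20.0
20 73 y -0.5 6.9 z-tcp [5.1 6.5 7.4] 24.0
24 76 y -0.4 6.9 z-tcp [4.9 6.4 7.5] 28.0
28 71 y -0.7 6.8 z-tcp [5.1 6.5 7.5] 31.9
32 78 y -0.5 6.8 z-tcp [5.2 6.4 7.3] 36.0
36 83 y -0.8 7.4 z-tcp [4.5 6.3 7.4] 40.0
40 82 y -0.8 7.4 z-tcp [4.6 6.4 7.3] 43.9
44 87 y -0.7 7.4 z-tcp [4.4 6.3 7.3] 47.9
48 54 y -0.5 5.5 z-tcp [2.5 5.  6.3] 50.7
```

The grip is good: the pin is level, aligned with the tool and 50.7 mm ahead of the TCP. I swing round to a pre-insertion pose beside the yoke.

```bash
python3 -m handwheel '0 0 0 1 1;0 0 0 1 1;0 0 0 1 1;0 0 0 1 1;0 0 0 1 1;0 0 0 1 1;0 0 0 1 1;0 0 0 1 1;0 0 0 1 1;0 0 0 1 1;0 0 0 1 1;0 0 0 1 1'; python3 -m handwheel '0.33 0.107 0 1 1;0.33 0.107 0 1 1;0.33 0.107 0 1 1;0.33 0.107 0 1 1;0.33 0.107 0 1 1;0.33 0.107 0 1 1;0.33 0.107 0 1 1;0.33 0.107 0 1 1;0.33 0.107 0 1 1;0.33 0.107 0 1 1;0.33 0.107 0 1 1;0.33 0.107 0 1 1';  python3 -m handwheel '0 0 -0.25 0.44 1;0 0 -0.25 0 1;0 0 -0.25 0 1;0 0 -0.25 0 1;0 0 0 0 1;0 0 0 0 1;0 0 0 0 1'; cat > m.py <<'E'
from h import *
import sys
tag=sys.argv[1]; s=read_state(); pos=s['eef_pos']; yaw=s['eef_rot'][2]; print(pos,s['eef_rot'],s['wrist_force'])
snap("wrist",tag); t=tf(tag,pos,yaw)
for a in range(12,62,8):
    j=t[(t[:,0]>=a)&(t[:,0]<a+8)&(abs(t[:,1])<7)&(t[:,2]>142)&(t[:,2]<160)]
    if len(j): print('pin',a,len(j),'y',np.mean(j[:,1]).round(2),np.ptp(j[:,1]).round(1),'ztop',np.percentile(j[:,2],[50,90,97]).round(1),j[:,0].max().round(1))
def lf(n,k):
    if len(k)>8: print(n,len(k),k.min(0).round(1),k.max(0).round(1),[np.round(x,2) for x in cv2.minAreaRect(k[:,:2].astype(np.float32))])
y=(t[:,0]>50)&(t[:,0]<105)&(abs(t[:,1])<25)
for a,b in((165,170),(170,187),(188,196)): lf(f'yoke{a}',t[y&(t[:,2]>a)&(t[:,2]<b)])
E
python3 m.py w8
python3 - <<'E'
from h import *
P=load("w8")['p'][:,:,::-1]; cv2.imwrite("pics/w8c.png",cv2.resize(P[60:260,150:350],None,fx=3,fy=3,interpolation=cv2.INTER_CUBIC))
E
```

```text
clock: 17.42
eef_pos: [412.8, -199.1, 186.6]
eef_rot: [-3.141, 0.003, -0.214]
wrist_force: [0.2, -0.1, -0.1]
finger_gap: 17.0
finger_force: 50.0
clock: 18.42
eef_pos: [571.8, -147.7, 186.1]
eef_rot: [-3.139, 0.001, 0.834]
wrist_force: [-0.6, 0.2, -0.4]
finger_gap: 17.3
finger_force: 50.0
clock: 19.0
eef_pos: [571.7, -148.2, 148.4]
eef_rot: [3.141, -0.0, 0.867]
wrist_force: [0.5, -0.3, -0.2]
finger_gap: 17.0
finger_force: 50.0
[ 571.74619109 -148.23452056  148.43601897] [ 3.14117578e+00 -1.77955679e-04  8.66845693e-01] [ 0.51879427 -0.31117992 -0.16640246]
pin 12 195 y -0.05 13.7 ztop [154.5 155.9 156.4] 20.0
pin 20 144 y -0.18 6.9 ztop [154.6 155.7 156. ] 28.0
pin 28 152 y -0.11 6.9 ztop [154.7 155.9 156.2] 36.0
pin 36 159 y -0.33 7.4 ztop [154.6 155.7 156. ] 43.9
pin 44 166 y -0.31 7.4 ztop [154.4 155.7 156.1] 52.0
pin 52 14 y -0.12 4.2 ztop [152.8 154.  154.7] 52.6
yoke165 1209 [ 65.8 -11.5 165.7] [ 88.6  12.6 170. ] [array([77.17,  0.58]), array([24.07, 22.73]), np.float64(89.71)]
yoke188 952 [ 73.6 -11.3 190.2] [ 81.   12.6 194.3] [array([77.31,  0.66]), array([ 7.46, 23.91]), np.float64(0.0)]
```

View pics/w8c.png

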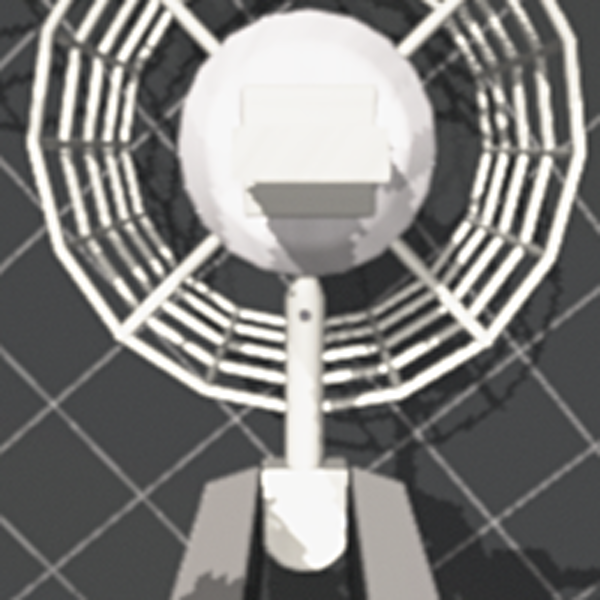

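The pin's tip at crop (305,280) points at the yoke, whose near ear is at (310,200). The axes are parallel, and the pin is about 0.7 mm off sideways and 1.2 mm high. I correct both and close in.

```bash
python3 -m handwheel '0.013 -0.011 -0.03 0 1;0.08 0.095 0 0 1;0.08 0.095 0 0 1;0 0 0 0 1;0 0 0 0 1;0 0 0 0 1'; cat >> m.py <<'E'
for a,b in((160,170.5),(188,197)):
    k=t[y&(t[:,2]>a)&(t[:,2]<b)]; print('ztop',a,np.median(k[:,2]).round(2))
E
python3 m.py w9
```

```text
clock: 19.55
eef_pos: [578.6, -140.8, 146.8]
eef_rot: [-3.142, 0.0, 0.868]
wrist_force: [-0.7, -0.5, -0.2]
finger_gap: 17.2
finger_force: 50.0
[ 578.64476147 -140.82394986  146.83968683] [-3.14156285e+00  2.79172214e-05  8.67679989e-01] [-0.69434872 -0.49314859 -0.20495597]
pin 12 192 y -0.11 13.7 ztop [152.9 154.  154.4] 19.9
pin 20 148 y -0.09 7.0 ztop [153.2 154.  154.4] 28.0
pin 28 150 y -0.14 6.9 ztop [153.1 154.1 154.4] 36.0
pin 36 162 y -0.42 7.4 ztop [152.9 154.1 154.5] 44.0
pin 44 165 y -0.29 7.3 ztop [152.8 154.  154.4] 51.9
pin 52 14 y -0.15 4.2 ztop [150.3 152.2 152.4] 52.6
yoke165 1054 [ 55.7 -11.8 166.2] [ 78.5  12.2 170. ] [array([67.14,  0.13]), array([24.04, 22.79]), np.float64(89.66)]
yoke170 106 [ 57.3 -11.7 170. ] [ 77.   11.9 185.3] [array([70.53, -2.43]), array([24.22, 15.4 ]), np.float64(54.99)]
yoke188 947 [ 63.3 -11.8 190.3] [ 71.2  11.9 194.2] [array([6.723e+01, 5.000e-02]), array([23.78,  7.83]), np.float64(89.94)]
ztop 160 168.28
ztop 188 192.35
```

```bash
python3 -m handwheel '0.006 -0.005 0 0 1;0.065 0.076 0 0 1;0.065 0.076 0 0 1;0.065 0.076 0 0 1;0 0 0 0 1;0 0 0 0 1'; python3 -m handwheel '0.065 0.076 0 0 1;0.065 0.076 0 0 1;0.065 0.076 0 0 1;0 0 0 0 1;0 0 0 0 1'; python3 m.py w10
```

```text
clock: 20.1
eef_pos: [586.8, -131.7, 146.8]
eef_rot: [-3.142, 0.0, 0.868]
wrist_force: [0.1, 0.3, -0.8]
finger_gap: 17.0
finger_force: 50.0
clock: 20.52
eef_pos: [594.6, -122.7, 146.8]
eef_rot: [-3.142, 0.0, 0.868]
wrist_force: [-0.4, 0.8, -1.4]
finger_gap: 17.0
finger_force: 50.0
[ 594.57787391 -122.67596596  146.80032921] [-3.14156304e+00  4.39628198e-05  8.67900866e-01] [-0.40129724  0.79504954 -1.38396376]
pin 12 195 y -0.17 13.7 ztop [152.9 153.9 154.7] 19.9
pin 20 134 y -0.15 7.0 ztop [153.  154.1 154.5] 27.4
pin 52 94 y -0.01 13.9 ztop [147.  158.2 158.7] 54.7
yoke165 395 [ 50.  -12.  165.1] [ 54.7  11.7 169.9] [array([52.35, -0.15]), array([23.63,  4.66]), np.float64(89.85)]
ztop 160 168.08
ztop 188 nan
  return _methods._mean(a, axis=axis, dtype=dtype,
  ret = ret.dtype.type(ret / rcount)
```

The pin is already through the lug with no resistance. I continue until the shoulder touches.

```bash
python3 -m handwheel '0.065 0.076 0 0 1;0.065 0.076 0 0 1;0.065 0.076 0 0 1;0.065 0.076 0 0 1;0 0 0 0 1;0 0 0 0 1'; python3 -m handwheel '0.016 0.019 0 0 1;0.016 0.019 0 0 1;0.016 0.019 0 0 1;0 0 0 0 1;0 0 0 0 1'
```

```text
clock: 21.07
eef_pos: [604.9, -110.5, 146.7]
eef_rot: [-3.141, 0.0, 0.868]
wrist_force: [-0.4, 0.8, -0.9]
finger_gap: 17.2
finger_force: 50.0
clock: 21.48
eef_pos: [606.8, -108.4, 146.8]
eef_rot: [-3.142, -0.0, 0.868]
wrist_force: [0.3, 0.2, -0.2]
finger_gap: 17.1
finger_force: 50.0
```

```bash
python3 -m handwheel '0.008 0.0095 0 0 1;0 0 0 0 1;0.008 0.0095 0 0 1;0 0 0 0 1;0 0 0 0 1'; python3 -m handwheel '0.008 0.0095 0 0 1;0 0 0 0 1;0.008 0.0095 0 0 1;0 0 0 0 1;0 0 0 0 1'
```

```text
clock: 21.9
eef_pos: [607.4, -107.7, 146.8]
eef_rot: [-3.141, 0.0, 0.868]
wrist_force: [-0.3, -0.2, 0.0]
finger_gap: 16.9
finger_force: 50.0
clock: 22.32
eef_pos: [608.0, -106.9, 146.8]
eef_rot: [-3.142, 0.0, 0.868]
wrist_force: [-0.7, -1.5, 0.5]
finger_gap: 16.9
finger_force: 50.0
```

```bash
python3 -m handwheel '0.008 0.0095 0 0 1;0 0 0 0 1;0 0 0 0 1;0 0 0 0 1'; python3 -m handwheel '0.008 0.0095 0 0 1;0 0 0 0 1;0 0 0 0 1;0 0 0 0 1'; python3 m.py w11 2>/dev/null; python3 - <<'E'
from h import *
P=load("w11")['p'][:,:,::-1]; cv2.imwrite("pics/w11c.png",cv2.resize(P[130:280,160:340],None,fx=4,fy=4,interpolation=cv2.INTER_CUBIC))
E
```

```text
clock: 22.65
eef_pos: [608.3, -106.7, 146.9]
eef_rot: [-3.142, 0.0, 0.867]
wrist_force: [-2.6, -2.9, 0.5]
finger_gap: 16.9
finger_force: 50.0
clock: 22.98
eef_pos: [608.7, -106.3, 146.9]
eef_rot: [3.141, 0.0, 0.867]
wrist_force: [-3.4, -3.4, 1.5]
finger_gap: 17.2
finger_force: 50.0
[ 608.71407883 -106.28716987  146.94062516] [3.14139650e+00 6.47192853e-05 8.67468223e-01] [-3.39856814 -3.35918491  1.54260431]
pin 28 119 y -0.01 13.9 ztop [153.6 158.6 159.6] 36.0
pin 36 159 y 0.02 7.4 ztop [153.4 154.4 154.8] 44.0
pin 44 162 y 0.07 7.3 ztop [153.1 154.4 155. ] 51.9
pin 52 14 y -0.02 4.2 ztop [151.6 153.2 153.7] 52.7
ztop 160 nan
ztop 188 nan
```

View pics/w11c.png

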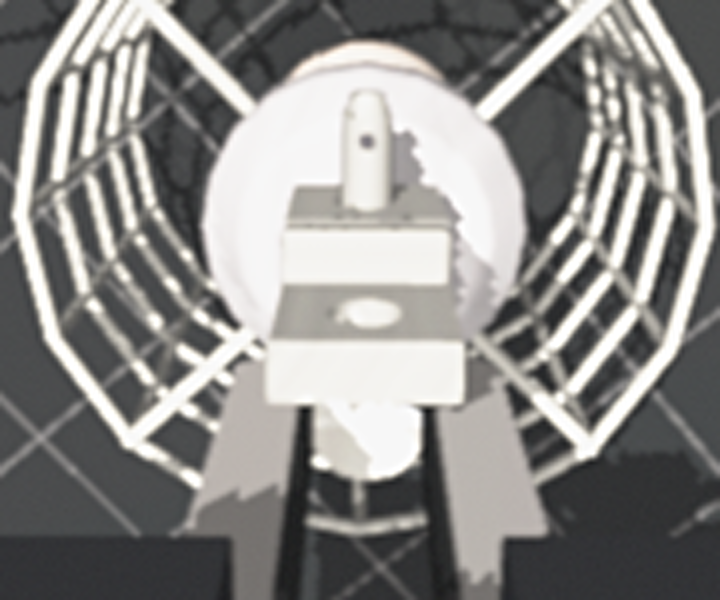

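The tip at (367,95) projects well past the far ear at (368,205). I check the protrusion, which is 17 mm when home.

```bash
python3 - <<'E'
from h import *
t=tf("w11",[608.71,-106.29],.8675)
for a in range(140,172,4):
    k=t[(t[:,2]>a)&(t[:,2]<a+4)&(abs(t[:,1])>5)&(abs(t[:,1])<11)&(t[:,0]>26)&(t[:,0]<50)]
    if len(k)>3: print(a,len(k),np.percentile(k[:,0],[5,50,95]).round(1))
k=t[(t[:,2]>164)&(t[:,2]<171)&(t[:,0]<60)]; print(len(k),np.median(k,0),np.percentile(k[:,0],[1,99]))
k=t[(t[:,2]>188)&(t[:,2]<195)]; print(len(k),np.percentile(k,[1,50,99],axis=0).round(1).tolist())
E
```

```text
140 22 [35.2 35.5 35.6]
144 24 [35.2 35.4 35.5]
148 33 [35.1 35.5 35.6]
152 35 [35.2 35.4 35.7]
156 31 [35.  35.3 35.7]
160 34 [35.1 35.4 35.5]
164 72 [28.4 35.  35.5]
168 277 [27.8 31.1 35.1]
817 [3.08809218e+01 1.37069346e-01 1.68507122e+02] [-0.40234608 35.62682922]
1256 [[-4.0, -19.4, 188.1], [22.8, -0.4, 192.4], [28.2, 19.4, 194.7]]
```

Protrusion is 17.2 mm, so the head is home and the ear faces are upright. I release, back off and lift.

```bash
python3 -m handwheel '0 0 0 0 0.5;0 0 0 0 0.5;0 0 0 0 0.5;0 0 0 0 0.5;0 0 0 0 0.5;0 0 0 0 0.5;-0.2 -0.24 0 0 0.5;-0.3 -0.36 0 0 0.5;-0.3 -0.36 0 0 0.5;0 0 0 0 0.5;0 0 0 0 0.5;0 0 0 0 0.5'; python3 m.py w12 2>/dev/null; python3 - <<'E'
from h import *
s=read_state()
t=tf("w12",s['eef_pos'],s['eef_rot'][2])
for a,b in((132,140),(140,158),(158,164),(164,171),(188,195)):
    k=t[(t[:,2]>a)&(t[:,2]<b)&(abs(t[:,1])<14)&(t[:,0]>20)&(t[:,0]<100)]; print(a,len(k),np.percentile(k,[1,50,99],axis=0).round(1).tolist())
P=load("w12")['p'][:,:,::-1]; cv2.imwrite("pics/w12c.png",cv2.resize(P[90:260,160:340],None,fx=3.4,fy=3.4,interpolation=cv2.INTER_CUBIC))
E
```

```text
clock: 24.03
eef_pos: [576.8, -144.6, 147.0]
eef_rot: [3.141, -0.0, 0.867]
wrist_force: [-1.6, 0.4, 0.5]
finger_gap: 47.0
finger_force: 0.0
[ 576.7966331  -144.55505705  146.99806255] [ 3.14136999e+00 -2.59360220e-04  8.67235323e-01] [-1.63028963  0.35283976  0.54331819]
pin 36 184 y -0.52 13.5 ztop [151.  152.  152.5] 44.0
pin 44 297 y 0.18 13.4 ztop [151.8 152.9 153.1] 52.0
pin 52 291 y -0.14 13.8 ztop [152.6 153.7 154.1] 59.7
yoke165 1136 [ 61.1 -12.8 165.9] [ 84.   11.3 170. ] [array([72.58, -0.77]), array([23.03, 23.89]), np.float64(0.79)]
yoke170 49 [ 65.2  -8.1 170.1] [ 83.4  10.9 186.7] [array([74.39,  1.45]), array([18.9 , 18.11]), np.float64(88.86)]
yoke188 968 [ 68.3 -12.7 188.1] [ 76.7  11.  194.3] [array([72.47, -0.82]), array([ 8.02, 23.7 ]), np.float64(1.06)]
ztop 160 168.39
ztop 188 192.37Traceback (most recent call last):
  File "<stdin>", line 5, in <module>
    return _quantile_unchecked(
        a, q, axis, out, overwrite_input, method, keepdims, weights)
    return _ureduce(a,
                    func=_quantile_ureduce_func,
    ...<5 lines>...
                    overwrite_input=overwrite_input,
                    method=method)
    r = func(a, **kwargs)
    result = _quantile(arr,
                       quantiles=q,
    ...<2 lines>...
                       out=out,
                       weights=wgt)
    slices_having_nans = np.isnan(arr[-1, ...])
                                  ~~~^^^^^^^^^
IndexError: index -1 is out of bounds for axis 0 with size 0
```

The head droops slightly in its clearance. I lift clear, then measure its tilt and seating.

```bash
python3 -m handwheel '-0.15 -0.18 0 0 0.5;0 0 0.3 0 0.5;0 0 0.6 0 0.5;0 0 0 0 0.5;0 0 0 0 0.5;0 0 0 0 0.5'; python3 - <<'E'
from h import *
s=read_state(); print(s['eef_pos'],s['clock'])
snap("wrist","w13")
t=tf("w13",s['eef_pos'],s['eef_rot'][2])
h=t[(t[:,2]>142)&(t[:,2]<158)&(abs(t[:,1])<9.5)&(t[:,0]>20)&(t[:,0]<75)]; print('head',len(h),np.percentile(h,[0,1,50,99,100],axis=0).round(1).tolist())
c=h[(abs(h[:,1])<7)]; lo=np.percentile(c[:,0],15); hi=np.percentile(c[:,0],85); c=c[(c[:,0]>lo)&(c[:,0]<hi)]
p=np.polyfit(c[:,0],c[:,2],1); print('tilt deg',np.degrees(np.arctan(p[0])))
y=t[(t[:,2]>165)&(t[:,2]<171)&(t[:,0]>40)&(abs(t[:,1])<20)]; print('crown',np.percentile(y,[1,50,99],axis=0).round(1).tolist(),cv2.minAreaRect(y[:,:2].astype(np.float32)))
e=t[(t[:,2]>188)&(t[:,2]<196)&(t[:,0]>40)&(abs(t[:,1])<20)]; m=e.mean(0); print('eye',m, np.polyfit(e[:,1],e[:,2],1))
P=load("w13")['p'][:,:,::-1]; cv2.imwrite("pics/w13c.png",cv2.resize(P[90:260,160:340],None,fx=3.4,fy=3.4,interpolation=cv2.INTER_CUBIC))
E
```

```text
clock: 24.58
eef_pos: [570.6, -151.7, 182.9]
eef_rot: [-3.142, 0.0, 0.868]
wrist_force: [0.4, 0.1, -0.0]
finger_gap: 47.1
finger_force: 0.0
[ 570.60880566 -151.66713685  182.88652566] 24.5833
head 725 [[47.5, -9.2, 145.8], [47.7, -9.1, 147.7], [59.9, -0.5, 151.9], [69.7, 8.2, 154.2], [69.8, 8.3, 154.7]]
tilt deg 5.482212694840522
crown [[70.9, -12.7, 166.8], [77.8, -1.1, 168.4], [93.6, 10.9, 170.0]] ((82.2533950805664, -0.7564525604248047), (22.903303146362305, 24.018035888671875), 0.4151288568973541)
eye [ 81.95959837  -0.7818942  192.40197693] [-4.78213800e-03  1.92398238e+02]
```

View pics/w13c.png

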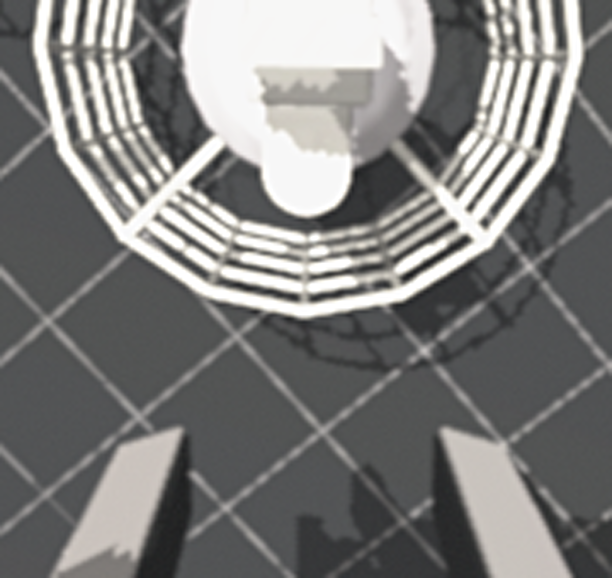

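The picture shows the head, with its end at (305,213), against the near ear at (310,90). The head measures 23.2 mm from the ear, so it is home; its 5.5° tilt is within limits. The yoke is level, the lamp moved about 1 mm and the gripper is clear. I hand in the job.

```bash
python3 -c "
from cell import *
print(sign_off())"
```

```text
the job is handed in; nothing more can be done
None
```

The hanger is fitted and the job is handed in: the yoke sits level on the lug, and the long pin is through both ears with its head home (5.5° droop, limit about 10°). The lamp moved about 1 mm, I saw no contact with the shade, short pin, pliers or wood block (not re-measured), and the gripper was clear at about 25 s; the hand-in gave no verdict.

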